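Work the rusted bolt free and take the plate out of the stop jig

ROBOT

A 6-joint arm with a two-finger parallel gripper is mounted at the origin on a cart in front of the work surface, level with it; the furniture and walls round the work are solid. World frame = base frame: x ahead of the robot, y to its left, z up, the work surface at z = 0. Lengths are in m, angles in degrees, forces in N, time in s.
With the tool pointing down it reaches from about 0.4 to 0.825 m from the base axis. Payload 7 kg.
Tool frame: the origin (TCP) lies midway between the tips of the shut fingers; the grasp point (between the pads) lies 19 mm behind it; z points along the fingers, y is the direction in which the jaws open and shut (so a half turn about z gives the same grasp; the last joint's range is limited). The gripper opens to 88 mm and grips with 3 to 60 N. Pads are 19 mm wide; open, the fingers measure 130 mm over their backs; the gripper's body (78 mm by 193 mm) begins 47 mm behind the grasp point.
Start: joints at [86.752, 20.546, 0.682, 0, -70.136, -16.507], TCP at [0.228, 0.635, 0.227] pointing down, gripper open.
Joint ranges: [-176.03, 176.03], [-82.01, 121.73], [-58.28, 71.71], [-173.87, 95.51], [-174.79, -0.11], [-173.66, 173.66]. Speed limits (degrees/s): [136.94, 136.94, 172.46, 180, 180, 180].

INTERFACE

Orientations are given as [roll, pitch, yaw] about the fixed x, y, z axes, in that order (R = Rz(yaw) Ry(pitch) Rx(roll)).
In Python, from plant import ctrl, snapshot gives the robot as it stands.
- The arm moves only by the shell command python3 -m pendant 'ROWS'. ROWS is JSON, a list of rows, each a list of 7 numbers: the shift along the tool's x, y, z in m, then the turn, a rotation vector about the tool's x, y, z in rad, then the opening, from -1 (shut) to 1 (fully open), so that 0 is half open. In form: [[x, y, z, ax, ay, az, jaw], ...]. A call has 1 to 12 rows; each row is the pose to reach, as a shift and turn from the pose commanded when the call began, along the tool's axes at that moment; what a row does not reach only later rows make up. A row lasts 1/8 s, in which the tool goes at most 62.5 mm and 10.7 degrees, less where a joint would pass 70% of its speed; a pose out of reach is approached as far as the arm can. A call with a gripper value outside its range is refused whole. The fingers move at their own pace and stop on an object; the grip force is fixed at half the most. Time passes only in rows, so rows that repeat a pose let the fingers close. It gives the time, the measured TCP pose, the force and the opening at its end, in the units of the state.
- ctrl.get_obs(): the state, without advancing time (a new reading comes with each control period).
- snapshot(name): name is "scene" or "side" or "wrist"; returns a dict with "image" (480x640x3 uint8, blue, green, red), "mtx" (3x3 intrinsics, pixels), "k1" (the pictures are not rectified: a ray, as slopes to the right and down, at radius r is drawn at 1 + k1 r^2 times it, then the intrinsics apply), "eye" and "attitude" of the camera in the world; the wrist camera has in their place "tool_from_camera" (4x4, takes a point from camera to tool coordinates, whose origin is the TCP and whose axes are the flange's). Camera axes: x right, y up, looking along -z (the intrinsics and any distortion apply to the point x, -y, -z); pixel columns grow to the right and rows downward; lengths in m; the calibration is good to about 2 mm. A picture is of the moment at which its call begins: read the wrist's pose just before it. There is no depth.
- ctrl.close_job(): hands the job in, once; it reports no verdict.
The state is a dict: "clock": time; "joint_pos": joint angles; "qvel": joint speeds; "tau": joint torques, N m; "tool_pos": TCP position; "orientation": TCP orientation; "force": force on the tool from outside, world axes, zero at the start; "moment": the same for the moment, N m; "opening": finger opening in m.
Only numpy, scipy, OpenCV 4.12 (cv2) and the standard library are available. Lean on these libraries where they do the work, as an engineer would, in place of code of your own. Each camera call takes 0.05 s, during which the arm holds its last target.

TASK

The flat plate in the stop jig is shut in by a rusted slide bolt: work the bolt back and forth by its upright handle until it runs all the way out. Then slide the plate out along its channel until it hangs over the edge of the jig and can be gripped by its sides, lift it off without letting it fall on the table, and lay it flat in the open tray. Leave the bolt drawn and everything else on the table where it lies.

Things in the scene. Friction and masses are not known exactly. Their poses are not given: they have to be found in the camera images.
- jig: Steel stop jig fixed to the table: base plate 12 mm thick, x -78 to +78, y -80 to +100 mm from the origin, which lies on the table top. An open-topped channel runs along its x axis, centred on y = -40 mm; the plate lies in it. The exit: its open end at x = -78 mm, roughly towards the robot, where riser and base end flush. A rusty bolt crosses the channel at x = -60 mm. Cover: 43 mm high.
- exit_edge (a point): Middle of the channel floor at the jig's exit edge, 40 mm above the table; axes as the jig's. The channel is 44 mm wide, open at both ends, 156 mm long, with rails 12 mm thick and 14 mm high beside it (straps on them over the bolt, 34 mm wide, to 61 mm above the table). The plate comes out over this edge towards the jig's -x.
- bolt_handle (a point): Point on the axis of the bolt's handle, 105 mm above the table; axes as the jig's. The handle is an upright round post 14 mm thick, top 118 mm above the table, free all round from 70 mm up. It moves with the bolt along the jig's y. Below it the bolt's guide: two cheeks 62 mm high, 36 mm wide over both, from y = 0 to 95 mm of the jig.
- bolt (a joint): Draw of the 16 mm bolt in m, along the jig's +y: 0 home, 0.062 fully out; clears the channel at 0.055; starts near 0.014. It slides at 5 to 7 N; press with 18 N. Rust stops the first push dead at 0.018 to 0.030; force does not help. Each time it is taken back as far as it goes (under 0.004; less gains nothing) the next push gets 3 mm or more on; the third or fourth push runs out and it stays.
- plate: Sawn flat plate, tan-grey, 40 x 85 x 5 mm, 0.13 kg, flat on the channel floor, length along it, 2 mm play each side. Origin: centre of its underside; y along the 85 mm, x along the 40 mm, z up. In the channel it cannot be gripped, but a closed gripper lowered into the channel behind it can push it. It balances until its centre reaches the exit edge.
- tray: Open steel tray fixed to the table, 180 (x) x 140 (y) mm outside, 24 mm high, walls and floor 4 mm thick. Origin: centre of its underside.
- pin_driver: Bystander, loose: pin driver 187 mm long, 31 mm high, lying between jig and tray; origin at its underside's centre.
- weld_square: Bystander, loose: arrow-shaped magnetic square 85 x 85 x 17 mm.
- forged_arm: Bystander, loose: forged link arm 34 x 121 x 38 mm, behind the work.
- bush: Bystander, loose: thick bush lying, 38 mm diameter, 58 mm long.
- mitre_bar: Bystander, loose: solid bar end cut at a slant, 52 x 96 x 52 mm.
- spindle_cap: Bystander, loose: stepped cap 64 mm diameter, 55 mm high.
- chipping_hammer: Bystander, loose: chipping hammer 115 x 220 x 23 mm.

How it is judged:
By the outcome, as a careful person would: the job done as asked, in the order asked, and still so for the second after the job is handed in, with the robot touching nothing.
It also fails if it takes over 67 s, if anything falls off the work surface, if the arm or the gripper's body presses on something with over 40 N, if the wrist force passes 120 N, or if a joint passes its speed limit or range.

## Working session

There is one attempt and no reset: what is moved stays moved. The work goes in short steps, Python scripts to look and compute and a shell command to move; the robot and the scene stay as the last step left them, time stands still between calls to the robot, and variables do not carry over. Pictures are saved under pics/ and viewed, and the job is handed in when it is done.

```bash
ls; mkdir -p pics; python3 - <<'E'
from plant import ctrl, snapshot
import cv2
print(ctrl.get_obs())
for n in ["scene","side","wrist"]:
    s=snapshot(n); cv2.imwrite(f"pics/{n}0.png",s["image"]); print(n,{k:v for k,v in s.items() if k!="image"})
E
```

```text
pics
{'clock': 0.0, 'joint_pos': array([ 8.67531662e+01,  2.05917135e+01,  6.34192521e-01, -1.93745268e-02,
       -7.01359164e+01, -1.65081631e+01]), 'qvel': array([ 0.01495564,  0.01420725, -0.02878379, -0.05546936, -0.10455455,
        0.03557408]), 'tau': array([-8.50701781e-04, -5.82715201e+01,  2.93045032e+01,  6.99696243e+00,
        6.78741460e-03, -1.82759322e-04]), 'tool_pos': array([0.22800001, 0.63481241, 0.22562507]), 'orientation': array([ 1.79905238e+02, -9.09037171e-03, -1.97615876e+01]), 'force': array([-0.62935769, -1.11663898,  0.2765516 ]), 'moment': array([0.04559059, 0.00218893, 0.01203938]), 'opening': 0.08749804439643617}
scene {'mtx': array([[544.87779478,   0.        , 316.71313493],
       [  0.        , 544.87779478, 237.70183368],
       [  0.        ,   0.        ,   1.        ]]), 'k1': -0.049993134001774825, 'eye': array([ 1.46845816, -0.42592501,  1.52118563]), 'attitude': array([34.08424554,  0.53802705, 71.1638918 ])}
side {'mtx': array([[466.09301807,   0.        , 320.8659651 ],
       [  0.        , 466.09301807, 232.95567427],
       [  0.        ,   0.        ,   1.        ]]), 'k1': -0.009989365976478067, 'eye': array([ 0.61004021, -1.37044675,  0.87008606]), 'attitude': array([57.94437979, -0.08959503,  1.93036706])}
wrist {'mtx': array([[355.69632093,   0.        , 320.82647933],
       [  0.        , 355.69632093, 240.0572533 ],
       [  0.        ,   0.        ,   1.        ]]), 'k1': 0.01715518927024899, 'tool_from_camera': array([[-1.08287245e-05,  9.61371732e-01,  2.75253326e-01,
         7.39118660e-02],
       [ 9.99999968e-01,  8.04875295e-05, -2.41776230e-04,
         8.80933420e-04],
       [-2.54591293e-04,  2.75253314e-01, -9.61371701e-01,
        -1.58172957e-01],
       [ 0.00000000e+00,  0.00000000e+00,  0.00000000e+00,
         1.00000000e+00]])}
```

View pics/scene0.png

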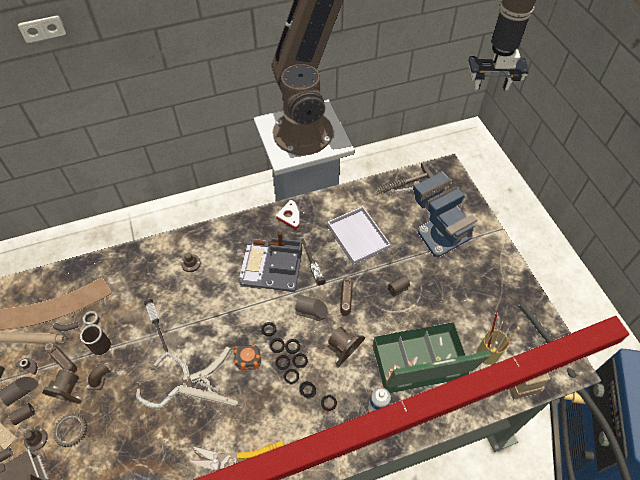

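View pics/side0.png

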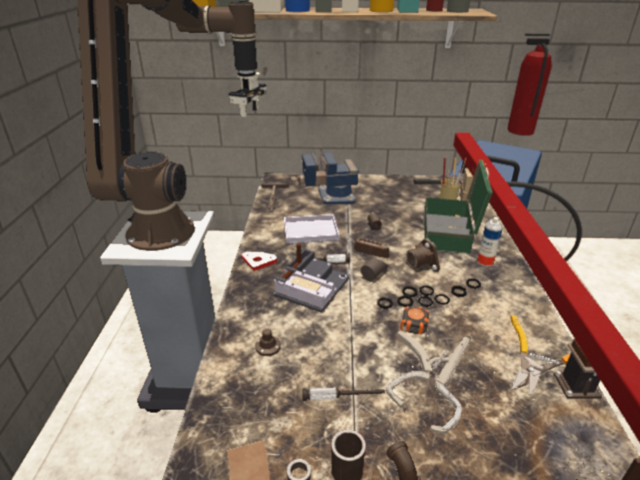

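View pics/wrist0.png

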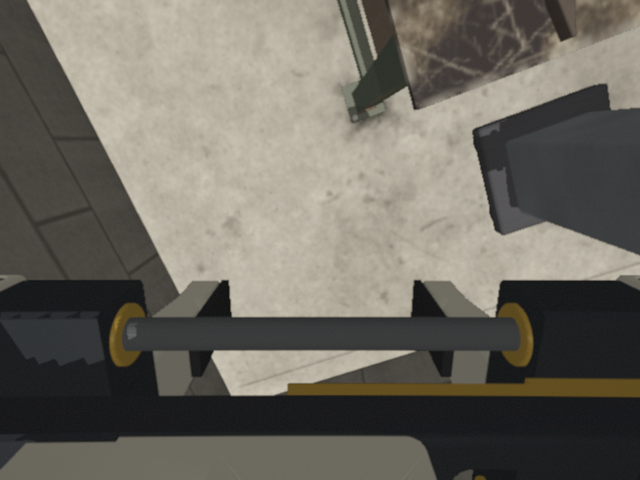

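The jig is around (270,265) in the scene picture and (310,280) in the side picture. The tray is at (358,235). I'll enlarge both.

```bash
cat > h.py <<'E'
import numpy as np, cv2
from scipy.spatial.transform import Rotation as R
from plant import ctrl, snapshot
def campose(s,obs=None):
    if "eye" in s: return R.from_euler("xyz",s["attitude"],degrees=True).as_matrix(), s["eye"]
    T=s["tool_from_camera"]; Rt=R.from_euler("xyz",obs["orientation"],degrees=True).as_matrix()
    return Rt@T[:3,:3], Rt@T[:3,3]+obs["tool_pos"]
def proj(s,P,obs=None):
    Rc,e=campose(s,obs); c=(np.atleast_2d(P)-e)@Rc
    m=np.c_[c[:,0]/-c[:,2],-c[:,1]/-c[:,2]]; r2=(m**2).sum(1,keepdims=True)
    m=m*(1+s["k1"]*r2); K=s["mtx"]; return np.c_[m[:,0]*K[0,0]+K[0,2],m[:,1]*K[1,1]+K[1,2]]
def ray(s,uv,obs=None):
    K=s["mtx"]; uv=np.atleast_2d(uv).astype(float)
    d=cv2.undistortPoints(uv.reshape(-1,1,2),K,np.array([s["k1"],0,0,0.])).reshape(-1,2)
    Rc,e=campose(s,obs); return np.c_[d[:,0],-d[:,1],-np.ones(len(d))]@Rc.T, e
def atz(s,uv,z,obs=None):
    d,e=ray(s,uv,obs); z=np.broadcast_to(z,len(d)); return e+d*((z-e[2])/d[:,2])[:,None]
def crop(s,x0,y0,w,h,k,name): cv2.imwrite("pics/"+name,cv2.resize(s["image"][y0:y0+h,x0:x0+w],None,fx=k,fy=k,interpolation=cv2.INTER_CUBIC))
def local(P,o,yaw):
    c,s_=np.cos(yaw),np.sin(yaw); return np.array([o[0]+c*P[0]-s_*P[1],o[1]+s_*P[0]+c*P[1],P[2]])
E
python3 - <<'E'
from h import *
s=snapshot("scene"); crop(s,230,190,170,120,4.6,"sc1.png")
t=snapshot("side"); crop(t,230,200,160,120,5,"sd1.png")
np.set_printoptions(precision=4,suppress=True)
# tray base rough, jig rough
print(atz(s,[[328,221],[365,208],[391,248],[357,263]],0.024))
print(atz(s,[[246,238],[303,243],[298,290],[238,284]],0.0))
E
```

```text
[[ 0.453  -0.054   0.024 ]
 [ 0.4429  0.0848  0.024 ]
 [ 0.6236  0.1044  0.024 ]
 [ 0.6406 -0.0215  0.024 ]]
[[ 0.4122 -0.3331  0.    ]
 [ 0.4948 -0.1574  0.    ]
 [ 0.6595 -0.2277  0.    ]
 [ 0.576  -0.4025  0.    ]]
```

View pics/sc1.png

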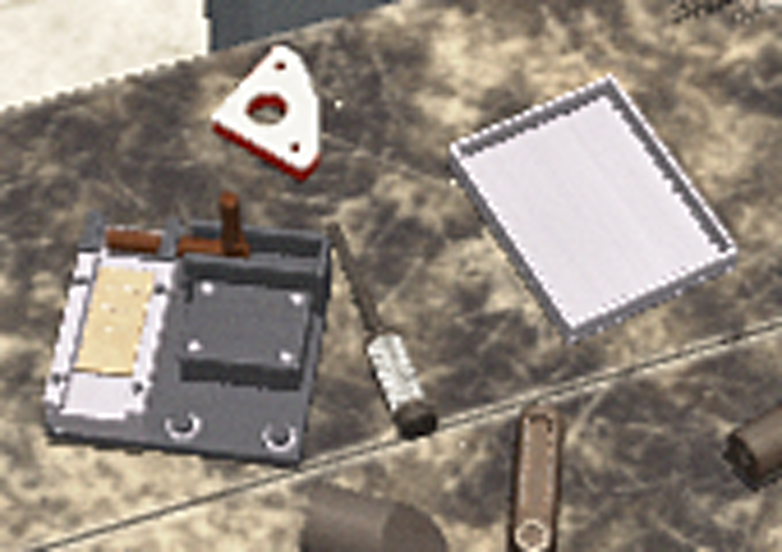

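View pics/sd1.png

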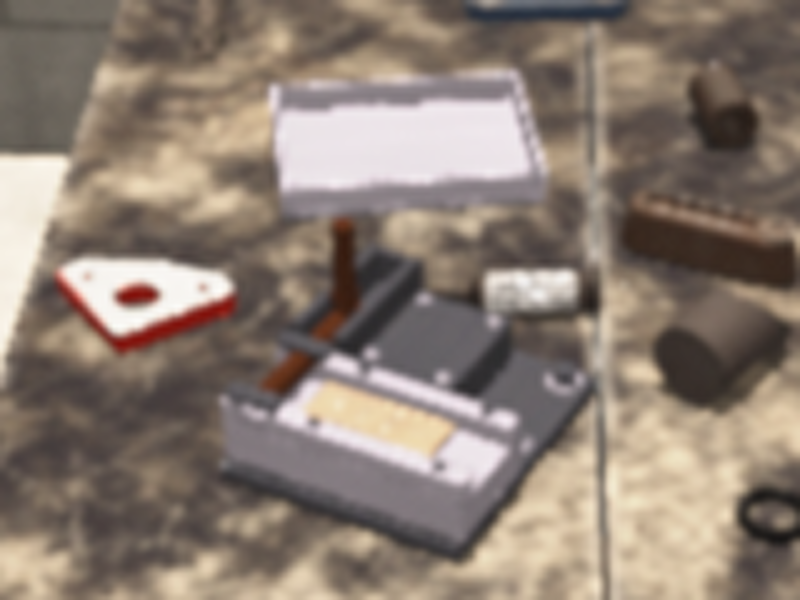

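```bash
cat > fit.py <<'E'
from h import *
from scipy.optimize import least_squares
np.set_printoptions(precision=4,suppress=True)
s=snapshot("scene"); t=snapshot("side")
sc=lambda x,y:(230+(x+.5)/4.6-.5,190+(y+.5)/4.6-.5); sd=lambda x,y:(230+(x+.5)/5-.5,200+(y+.5)/5-.5)
def fit(obs,x0,scales=True):
    def f(p): return np.concatenate([proj(c,local(P,p[:2],p[2]))[0]-np.array(uv) for c,P,uv in obs])
    r=least_squares(f,x0,loss="soft_l1"); return r.x,f(r.x).reshape(-1,2)
J=[(s,(.078,-.08,0),sc(47,443)),(s,(.078,.1,0),sc(300,466)),(t,(.078,-.08,0),sd(463,558)),(t,(-.078,-.08,0),sd(222,478)),(t,(.078,.1,0),sd(597,383))]
pj,rj=fit(J,[.54,-.28,-.4]); print("jig",pj[:2],np.degrees(pj[2])); print(rj)
T=[(s,(-.09,-.07,.024),sc(450,150)),(s,(-.09,.07,.024),sc(612,77)),(s,(.09,.07,.024),sc(738,252)),(s,(.09,-.07,.024),sc(573,330)),
 (t,(-.09,-.07,.024),sd(280,190)),(t,(-.09,.07,.024),sd(270,87)),(t,(.09,.07,.024),sd(520,72)),(t,(.09,-.07,.024),sd(547,180))]
pt,rt=fit(T,[.54,.03,.15]); print("tray",pt[:2],np.degrees(pt[2])); print(rt)
# handle
for c,uv in((s,sc(229,196)),(t,sd(342,222))):
    P=atz(c,[uv],.118)[0]; d=P[:2]-pj[:2]; cc,ss=np.cos(pj[2]),np.sin(pj[2]); print("handle jig",cc*d[0]+ss*d[1],-ss*d[0]+cc*d[1],P)
for c,us in((s,[sc(100,265),sc(152,272),sc(135,375),sc(77,370)]),(t,[sd(325,380),sd(463,428),sd(440,455),sd(305,415)])):
  for P in atz(c,us,.045):
    d=P[:2]-pj[:2]; print("plate corner jig",cc*d[0]+ss*d[1],-ss*d[0]+cc*d[1])
# overlay
for c,n,a in((s,"sco",(230,190,170,120,4.6)),(t,"sdo",(230,200,160,120,5))):
    x0,y0,w,h,k=a; im=cv2.resize(c["image"][y0:y0+h,x0:x0+w],None,fx=k,fy=k,interpolation=cv2.INTER_CUBIC)
    def pl(pts,p,col):
        q=np.array([proj(c,local(P,p[:2],p[2]))[0] for P in pts]); q=((q-[x0,y0]+.5)*k-.5).astype(int); cv2.polylines(im,[q.reshape(-1,1,2)],True,col,1)
    pl([(-.078,-.08,.0),(.078,-.08,.0),(.078,.1,0),(-.078,.1,0)],pj,(0,255,0))
    pl([(-.078,-.062,.04),(.078,-.062,.04),(.078,-.018,.04),(-.078,-.018,.04)],pj,(255,0,0))
    pl([(-.078,-.074,.054),(.078,-.074,.054),(.078,-.006,.054),(-.078,-.006,.054)],pj,(0,0,255))
    pl([(-.078,0,.062),(-.042,0,.062),(-.042,.095,.062),(-.078,.095,.062)],pj,(0,255,255))
    pl([(-.09,-.07,.024),(-.09,.07,.024),(.09,.07,.024),(.09,-.07,.024)],pt,(0,255,0))
    cv2.imwrite(f"pics/{n}.png",im)
E
python3 fit.py
```

```text
jig [ 0.5462 -0.2905] -25.644283769434296
[[ 0.4836 -0.9306]
 [ 1.2826 -0.2403]
 [-0.1304  1.446 ]
 [ 0.2443  0.5338]
 [ 0.2435  1.184 ]]
tray [0.5301 0.026 ] 8.730990049820397
[[-0.3686 -1.2697]
 [ 0.1413 -0.8011]
 [ 0.3655 -0.4155]
 [-0.7369 -0.3916]
 [ 0.9559  0.5147]
 [ 0.7685  0.3274]
 [ 0.0978  0.4611]
 [ 0.529  -0.8027]]
handle jig -0.05869907224338068 0.0326882323218375 [ 0.5074 -0.2356  0.118 ]
handle jig -0.06103924800313859 0.03397175979688691 [ 0.5059 -0.2334  0.118 ]
plate corner jig -0.039458843797974125 -0.06118420142402925
plate corner jig -0.03780386083778246 -0.023692017950212887
plate corner jig 0.046327393952754155 -0.02070626843275726
plate corner jig 0.0469451454516328 -0.060995585546190306
plate corner jig -0.04325299969267318 -0.020273545384937693
plate corner jig 0.04843974770474753 -0.02257958538294448
plate corner jig 0.04817207946949817 -0.04987425139836444
plate corner jig -0.036774742885925 -0.05392744359579295
```

View pics/sco.png

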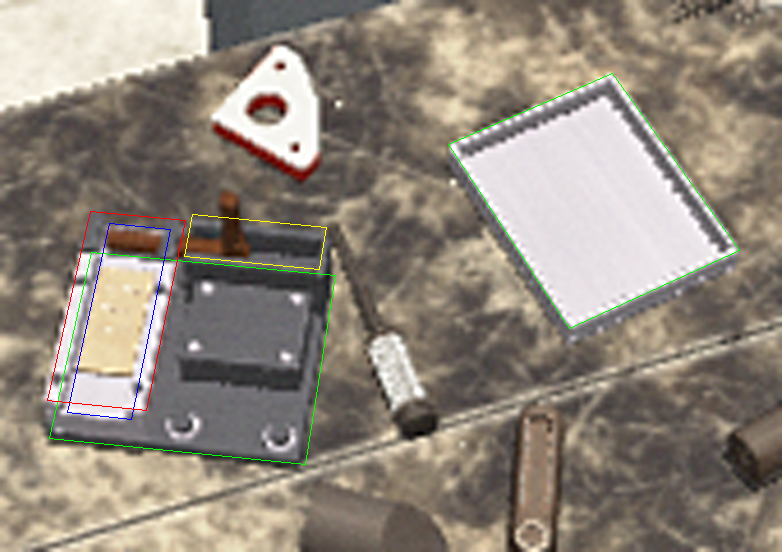

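View pics/sdo.png

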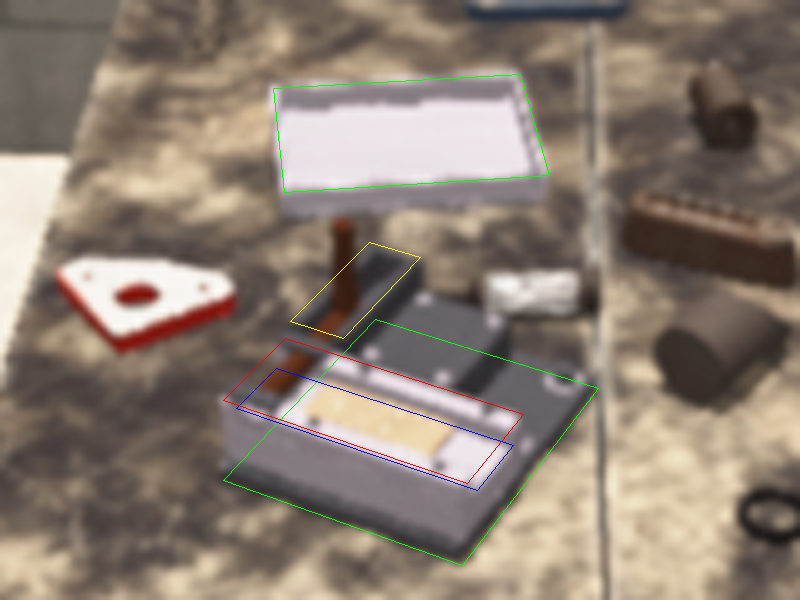

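```bash
cat >> h.py <<'E'
def rel(p,yaw,o=None):
    o=o or ctrl.get_obs(); Rt=R.from_euler("xyz",o["orientation"],degrees=True)
    Rg=R.from_euler("xyz",[180,0,yaw],degrees=True)
    return np.round(Rt.inv().apply(np.array(p)-o["tool_pos"]),4), np.round((Rt.inv()*Rg).as_rotvec(),4)
E
python3 - <<'E'
from h import *
s=snapshot("scene")
print(atz(s,[[415,190],[450,165],[470,240],[430,250]],.0), atz(s,[[415,190],[435,172]],.15))
print(rel([.40,.15,.30],-25.6)); print(rel([.45,-.235,.25],-25.6)); print(rel([.42,-.20,.28],-25.6))
E
```

```text
[[ 4.10120886e-01  2.92136078e-01  0.00000000e+00]
 [ 3.44015014e-01  4.65090622e-01 -2.22044605e-16]
 [ 6.68050920e-01  3.76900035e-01  0.00000000e+00]
 [ 6.59963137e-01  2.32169060e-01  0.00000000e+00]] [[0.51448066 0.22133002 0.15      ]
 [0.46635846 0.31612689 0.15      ]]
(array([ 0.3257,  0.3986, -0.0735]), array([ 0.0002, -0.    ,  0.102 ]))
(array([ 0.5029,  0.744 , -0.0234]), array([ 0.0002, -0.    ,  0.102 ]))
(array([ 0.4629,  0.7212, -0.0534]), array([ 0.0002, -0.    ,  0.102 ]))
```

```bash
python3 -m pendant '[[0.02,0.02,-0.05,0,0,0,1],[0.06,0.06,-0.08,0,0,0,1],[0.10,0.105,-0.10,0,0,0.02,1],[0.14,0.15,-0.10,0,0,0.05,1],[0.18,0.195,-0.10,0,0,0.07,1],[0.22,0.24,-0.10,0,0,0.10,1],[0.255,0.29,-0.10,0,0,0.10,1],[0.29,0.34,-0.10,0,0,0.10,1],[0.325,0.39,-0.10,0,0,0.10,1],[0.355,0.44,-0.09,0,0,0.10,1],[0.385,0.49,-0.08,0,0,0.10,1],[0.415,0.54,-0.07,0,0,0.10,1]]'; python3 - <<'E'
from h import *
print(rel([.455,-.25,.27],-25.6))
E
```

```text
clock: 1.9
tool_pos: [0.4362, -0.0151, 0.2968]
orientation: [-179.9, -0.1, -25.5]
force: [1.5, -0.7, 0.4]
opening: 0.0875
(array([0.1179, 0.2041, 0.0267]), array([-0.0013, -0.0012,  0.0024]))
```

```bash
python3 -m pendant '[[0.03,0.05,0.007,0,0,0,1],[0.06,0.10,0.014,0,0,0,1],[0.09,0.155,0.02,0,0,0,1],[0.118,0.204,0.027,0,0,0,1],[0.118,0.204,0.027,0,0,0,1],[0.118,0.204,0.027,0,0,0,1]]'; python3 - <<'E'
from h import *
o=ctrl.get_obs(); print(o["tool_pos"],o["orientation"])
import pickle
s=snapshot("wrist"); cv2.imwrite("pics/w1.png",s["image"]); pickle.dump((s,o),open("w1.pkl","wb"))
E
```

```text
clock: 2.65
tool_pos: [0.4547, -0.2484, 0.2694]
orientation: [180.0, 0.0, -25.6]
force: [-0.3, -0.4, 0.6]
opening: 0.0878
[ 0.45465519 -0.24838756  0.26942787] [ 1.79999084e+02  2.44288513e-02 -2.55616171e+01]
```

View pics/w1.png

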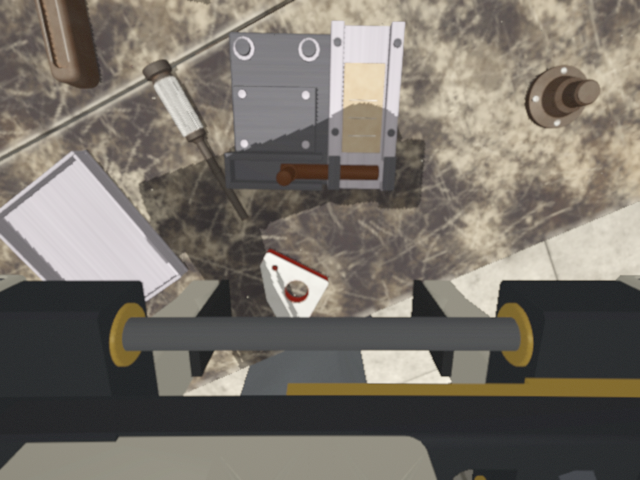

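The whole jig shows: base from (232,35), handle top near (285,177), plate (343-382, 63-153), tray corner at (79,152). I'll enlarge the jig for the fit.

```bash
python3 - <<'E'
from h import *
import pickle
s,o=pickle.load(open("w1.pkl","rb")); crop(s,220,10,200,190,4,"w1c.png")
E
```

```text
(no output)
```

View pics/w1c.png

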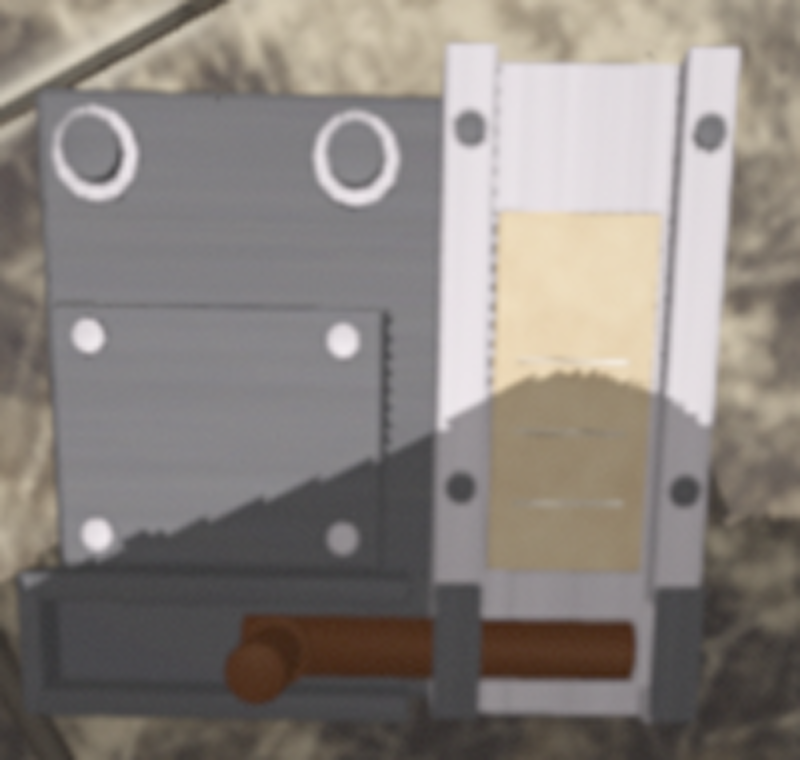

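```bash
cat > fit2.py <<'E'
from h import *
import pickle
from scipy.optimize import least_squares
np.set_printoptions(precision=4,suppress=True)
s,o=pickle.load(open("w1.pkl","rb"))
c=lambda x,y:(220+(x+.5)/4-.5,10+(y+.5)/4-.5)
J=[((.078,.1,.012),c(40,92)),((.078,-.006,.054),c(446,43)),((.078,-.018,.054),c(496,44)),((.078,-.062,.054),c(689,46)),((.078,-.074,.054),c(741,47)),((.078,-.062,.04),c(683,65)),((-.078,.095,.062),c(20,712)),((-.042,.095,.062),c(20,577)),((-.043,-.006,.061),c(434,584)),((-.043,-.018,.061),c(480,585)),((-.077,-.006,.061),c(434,718)),((-.078,-.018,.04),c(480,714))]
def f(p): return np.concatenate([proj(s,local(P,p[:2],p[2]),o)[0]-np.array(uv) for P,uv in J])
r=least_squares(f,[.546,-.29,-.447],loss="soft_l1"); p=r.x
print(p[:2],np.degrees(p[2])); print(f(p).reshape(-1,2).round(1))
def tojig(P):
    d=np.array(P)[:2]-p[:2]; cc,ss=np.cos(p[2]),np.sin(p[2]); return np.array([cc*d[0]+ss*d[1],-ss*d[0]+cc*d[1]])
print("handle", tojig(atz(s,[c(257,672)],.118,o)[0]))
for u in [(500,212),(661,212),(640,571),(490,570)]: print("plate",tojig(atz(s,[c(*u)],.045,o)[0]))
print("tray corners(.024)",atz(s,[(79,152),(186,272)],.024,o))
for q in [(-.06,.034),(-.06,.082),(.06,-.04),(-.09,-.04)]: print(q,local((*q,0),p[:2],p[2]))
E
python3 fit2.py
```

```text
[ 0.5436 -0.2945] -26.568605881439122
[[-2.1 -1.7]
 [ 0.1 -0.1]
 [ 0.6 -0.1]
 [-0.   0.2]
 [-0.   0.2]
 [-1.3  0.1]
 [ 4.4  1.3]
 [ 2.4 -1.1]
 [ 0.1  0. ]
 [ 0.6  0. ]
 [-0.7  0.5]
 [-1.5 -0.1]]
handle [-0.0594  0.033 ]
plate [ 0.0446 -0.0202]
plate [ 0.0453 -0.0595]
plate [-0.0395 -0.0599]
plate [-0.0399 -0.0207]
tray corners(.024) [[ 0.621  -0.0361  0.024 ]
 [ 0.4507 -0.067   0.024 ]]
(-0.06, 0.034) [ 0.5051 -0.2372  0.    ]
(-0.06, 0.082) [ 0.5266 -0.1943  0.    ]
(0.06, -0.04) [ 0.5794 -0.3571  0.    ]
(-0.09, -0.04) [ 0.4452 -0.29    0.    ]
```

```bash
python3 - <<'E'
from h import *
print(rel([.505,-.237,.13],-26.5),rel([.505,-.237,.08],-26.5))
E
```

```text
(array([ 0.0406, -0.0312,  0.1397]), array([-0.0001, -0.0002,  0.0178])) (array([ 0.0406, -0.0312,  0.1897]), array([-0.0001, -0.0002,  0.0178]))
```

```bash
python3 -m pendant '[[0.02,-0.016,0.05,0,0,0.009,1],[0.04,-0.031,0.10,0,0,0.018,1],[0.0405,-0.031,0.135,0,0,0.018,1],[0.0405,-0.031,0.16,0,0,0.018,1],[0.0405,-0.031,0.188,0,0,0.018,1],[0.0405,-0.031,0.188,0,0,0.018,1],[0.0405,-0.031,0.188,0,0,0.018,-0.3],[0.0405,-0.031,0.188,0,0,0.018,-1],[0.0405,-0.031,0.188,0,0,0.018,-1],[0.0405,-0.031,0.188,0,0,0.018,-1]]'; python3 - <<'E'
from h import *
o=ctrl.get_obs(); print(o["tool_pos"],o["orientation"],o["force"],o["opening"])
s=snapshot("wrist"); cv2.imwrite("pics/w2.png",s["image"])
E
```

```text
clock: 3.95
tool_pos: [0.5051, -0.2377, 0.0821]
orientation: [-180.0, -0.1, -26.5]
force: [0.2, -0.1, -0.6]
opening: 0.0527
[ 0.50505981 -0.23768819  0.08210797] [-1.79979974e+02 -5.06315889e-02 -2.65266309e+01] [ 0.15389527 -0.13729367 -0.595881  ] 0.05274605809134624
```

View pics/w2.png

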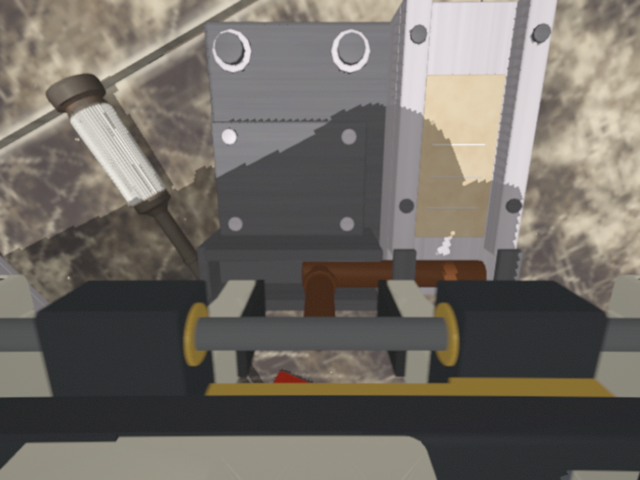

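The handle at (318,290) is midway between the fingers, which are still closing. I'll let them close.

```bash
python3 -m pendant '[[0,0,0,0,0,0,-1],[0,0,0,0,0,0,-1],[0,0,0,0,0,0,-1],[0,0,0,0,0,0,-1],[0,0,0,0,0,0,-1]]';
```

```text
clock: 4.62
tool_pos: [0.5049, -0.2374, 0.0815]
orientation: [-180.0, 0.0, -26.5]
force: [0.9, 1.1, -0.3]
opening: 0.0132
```

```bash
python3 -m pendant '[[0,-0.003,0,0,0,0,-1],[0,-0.006,0,0,0,0,-1],[0,-0.008,0,0,0,0,-1],[0,-0.008,0,0,0,0,-1]]'; python3 -c "
from h import *
p=ctrl.get_obs()['tool_pos'];print(p-np.array([.5049,-.2374,.0815]))"
```

```text
clock: 5.12
tool_pos: [0.5081, -0.231, 0.0815]
orientation: [179.9, 0.0, -26.5]
force: [-1.6, -5.1, -1.0]
opening: 0.0134
[3.19472379e-03 6.38531838e-03 1.33322251e-05]
```

```bash
python3 -m pendant '[[0,-0.002,0,0,0,0,-1],[0,-0.004,0,0,0,0,-1],[0,-0.006,0,0,0,0,-1],[0,-0.006,0,0,0,0,-1]]'; python3 -c "
from h import *
p=ctrl.get_obs()['tool_pos'];print(np.linalg.norm((p-np.array([.5049,-.2374,.0815]))[:2]))"
```

```text
clock: 5.62
tool_pos: [0.5105, -0.2262, 0.0815]
orientation: [179.9, 0.0, -26.5]
force: [-1.5, -8.3, -1.9]
opening: 0.0135
0.012568850494472148
```

```bash
python3 -m pendant '[[0,-0.002,0,0,0,0,-1],[0,-0.004,0,0,0,0,-1],[0,-0.005,0,0,0,0,-1],[0,-0.005,0,0,0,0,-1]]'; python3 -c "
from h import *
o=ctrl.get_obs();p=o['tool_pos'];print(o['force'],np.linalg.norm((p-np.array([.5049,-.2374,.0815]))[:2]))"
```

```text
clock: 6.12
tool_pos: [0.5113, -0.2244, 0.0815]
orientation: [179.7, 0.1, -26.5]
force: [-4.3, -26.0, -2.6]
opening: 0.0129
[ -4.27674976 -26.02483822  -2.60304602] 0.014494399755750996
```

```bash
python3 -m pendant '[[0,0.006,0,0,0,0,-1],[0,0.012,0,0,0,0,-1],[0,0.018,0,0,0,0,-1],[0,0.024,0,0,0,0,-1],[0,0.029,0,0,0,0,-1],[0,0.033,0,0,0,0,-1],[0,0.034,0,0,0,0,-1]]'; python3 -c "
from h import *
o=ctrl.get_obs();p=o['tool_pos'];print(o['force'],np.linalg.norm((p-np.array([.5049,-.2374,.0815]))[:2]))"
```

```text
clock: 7.0
tool_pos: [0.4993, -0.2489, 0.0815]
orientation: [-179.8, -0.0, -26.5]
force: [3.2, 15.5, 1.3]
opening: 0.013
[ 3.24299359 15.4735674   1.31680666] 0.012766222806054849
```

```bash
python3 -m pendant '[[0,0.001,0,0,0,0,-1],[0,0.001,0,0,0,0,-1]]'; python3 -c "
from h import *
o=ctrl.get_obs();p=o['tool_pos'];print(o['force'],np.linalg.norm((p-np.array([.5049,-.2374,.0815]))[:2]))"
```

```text
clock: 7.25
tool_pos: [0.4993, -0.249, 0.0815]
orientation: [-179.8, -0.1, -26.5]
force: [4.2, 15.6, 0.7]
opening: 0.013
[ 4.24806904 15.56983607  0.66436292] 0.012914543166233867
```

```bash
python3 -m pendant '[[0,-0.006,0,0,0,0,-1],[0,-0.012,0,0,0,0,-1],[0,-0.018,0,0,0,0,-1],[0,-0.024,0,0,0,0,-1],[0,-0.029,0,0,0,0,-1],[0,-0.033,0,0,0,0,-1],[0,-0.036,0,0,0,0,-1],[0,-0.038,0,0,0,0,-1]]'; python3 -c "
from h import *
o=ctrl.get_obs();p=o['tool_pos'];print(o['force'],np.linalg.norm((p-np.array([.5049,-.2374,.0815]))[:2]))"
```

```text
clock: 8.25
tool_pos: [0.5126, -0.2217, 0.0815]
orientation: [179.6, 0.1, -26.5]
force: [-5.2, -29.8, -3.9]
opening: 0.0134
[ -5.15417218 -29.8437384   -3.85945776] 0.017437538994305602
```

```bash
python3 -m pendant '[[0,0.006,0,0,0,0,-1],[0,0.012,0,0,0,0,-1],[0,0.018,0,0,0,0,-1],[0,0.024,0,0,0,0,-1],[0,0.030,0,0,0,0,-1],[0,0.036,0,0,0,0,-1],[0,0.038,0,0,0,0,-1],[0,0.039,0,0,0,0,-1]]'; python3 -c "
from h import *
o=ctrl.get_obs();p=o['tool_pos'];print(o['force'],np.linalg.norm((p-np.array([.5049,-.2374,.0815]))[:2]))"
```

```text
clock: 9.25
tool_pos: [0.4992, -0.2493, 0.0815]
orientation: [-179.7, -0.1, -26.5]
force: [4.5, 25.5, 3.0]
opening: 0.0132
[ 4.48946173 25.52334218  3.01924701] 0.01317928111748273
```

```bash
python3 -m pendant '[[0,-0.006,0,0,0,0,-1],[0,-0.012,0,0,0,0,-1],[0,-0.018,0,0,0,0,-1],[0,-0.024,0,0,0,0,-1],[0,-0.030,0,0,0,0,-1],[0,-0.036,0,0,0,0,-1],[0,-0.040,0,0,0,0,-1],[0,-0.042,0,0,0,0,-1]]'; python3 -c "
from h import *
o=ctrl.get_obs();p=o['tool_pos'];print(o['force'],np.linalg.norm((p-np.array([.5049,-.2374,.0815]))[:2]))"
```

```text
clock: 10.25
tool_pos: [0.5139, -0.219, 0.0815]
orientation: [179.6, 0.1, -26.5]
force: [-5.6, -30.9, -3.3]
opening: 0.0135
[ -5.62369904 -30.87579924  -3.26827634] 0.020479162490437394
```

```bash
python3 -m pendant '[[0,0.006,0,0,0,0,-1],[0,0.012,0,0,0,0,-1],[0,0.018,0,0,0,0,-1],[0,0.024,0,0,0,0,-1],[0,0.030,0,0,0,0,-1],[0,0.036,0,0,0,0,-1],[0,0.040,0,0,0,0,-1],[0,0.042,0,0,0,0,-1]]'; python3 -c "
from h import *
o=ctrl.get_obs();p=o['tool_pos'];print(o['force'],np.linalg.norm((p-np.array([.5049,-.2374,.0815]))[:2]))"
```

```text
clock: 11.25
tool_pos: [0.4991, -0.2495, 0.0815]
orientation: [-179.7, -0.1, -26.5]
force: [6.3, 29.0, 3.1]
opening: 0.0132
[ 6.28128383 28.98998201  3.06092848] 0.01340739503617792
```

```bash
python3 -m pendant '[[0,-0.006,0,0,0,0,-1],[0,-0.012,0,0,0,0,-1],[0,-0.018,0,0,0,0,-1],[0,-0.024,0,0,0,0,-1],[0,-0.030,0,0,0,0,-1],[0,-0.036,0,0,0,0,-1],[0,-0.041,0,0,0,0,-1],[0,-0.044,0,0,0,0,-1],[0,-0.045,0,0,0,0,-1]]'; python3 -c "
from h import *
o=ctrl.get_obs();p=o['tool_pos'];print(o['force'],np.linalg.norm((p-np.array([.5049,-.2374,.0815]))[:2]))"
```

```text
clock: 12.38
tool_pos: [0.517, -0.2132, 0.0815]
orientation: [179.9, 0.0, -26.5]
force: [-0.3, -4.9, -0.8]
opening: 0.0131
[-0.26678135 -4.93428683 -0.80781873] 0.027052938246078108
```

```bash
python3 -m pendant '[[0,-0.006,0,0,0,0,-1],[0,-0.012,0,0,0,0,-1],[0,-0.016,0,0,0,0,-1],[0,-0.020,0,0,0,0,-1],[0,-0.022,0,0,0,0,-1],[0,-0.024,0,0,0,0,-1],[0,-0.0245,0,0,0,0,-1]]'; python3 -c "
from h import *
o=ctrl.get_obs();p=o['tool_pos'];print(o['force'],np.linalg.norm((p-np.array([.5049,-.2374,.0815]))[:2]))"
```

```text
clock: 13.25
tool_pos: [0.5268, -0.1933, 0.0815]
orientation: [179.7, 0.1, -26.5]
force: [-2.6, -19.1, -2.8]
opening: 0.0132
[ -2.5780894  -19.11251678  -2.77270565] 0.049270215070684194
```

```bash
python3 -m pendant '[[0,0.0015,0,0,0,0,-0.3],[0,0.0015,0,0,0,0,-0.3],[0,0.0015,0,0,0,0,-0.3],[0,0.0015,0,0,0,0,-0.3],[0,0.0015,-0.03,0,0,0,-0.3],[0,0.0015,-0.08,0,0,0,-0.3]]'; python3 - <<'E'
from h import *
o=ctrl.get_obs()
s=snapshot("wrist"); cv2.imwrite("pics/w3.png",s["image"])
print(o["force"],o["opening"],rel([.591,-.363,.14],-116.5))
E
```

```text
clock: 14.0
tool_pos: [0.5264, -0.1916, 0.1608]
orientation: [179.9, 0.2, -26.5]
force: [1.6, -0.1, -0.1]
opening: 0.0306
[ 1.56787933 -0.12731644 -0.09215658] 0.030616611418489734 (array([0.1297, 0.1257, 0.0301]), array([-0.0068, -0.0051,  1.5723]))
```

View pics/w3.png

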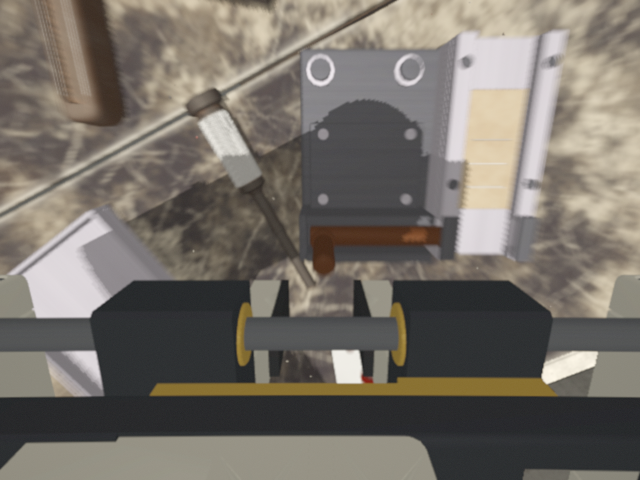

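The bolt has left the channel: its tip is at (440,235), inside the inner strap, and the handle is at the far end at (322,255). Next I'll shut the jaws and turn 90° to go behind the plate.

```bash
python3 -m pendant '[[0.015,0.015,-0.02,0,0,0.17,-1],[0.03,0.03,-0.03,0,0,0.35,-1],[0.045,0.045,-0.03,0,0,0.52,-1],[0.06,0.06,-0.03,0,0,0.70,-1],[0.075,0.075,-0.03,0,0,0.87,-1],[0.09,0.09,-0.03,0,0,1.05,-1],[0.105,0.105,-0.03,0,0,1.22,-1],[0.12,0.12,-0.02,0,0,1.40,-1],[0.129,0.126,0,0,0,1.572,-1],[0.13,0.126,0.02,0,0,1.572,-1],[0.13,0.126,0.03,0,0,1.572,-1],[0.13,0.126,0.03,0,0,1.572,-1]]'; python3 - <<'E'
from h import *
import pickle
o=ctrl.get_obs()
s=snapshot("wrist"); cv2.imwrite("pics/w4.png",s["image"]); t=snapshot("side"); crop(t,230,180,160,120,5,"sd4.png"); 
t=snapshot("scene"); crop(t,210,170,160,120,5,"sc4.png")
print(o["force"],o["opening"],rel([.591,-.363,.042],-116.5))
E
```

```text
clock: 15.55
tool_pos: [0.5874, -0.3624, 0.1309]
orientation: [179.9, -0.0, -116.6]
force: [-0.3, 0.1, 1.0]
opening: 0.0005
[-0.30745069  0.09194391  0.99651419] 0.0005241033056443575 (array([-0.001 , -0.0024,  0.0907]), array([-0.0016,  0.    , -0.0009]))
```

View pics/w4.png

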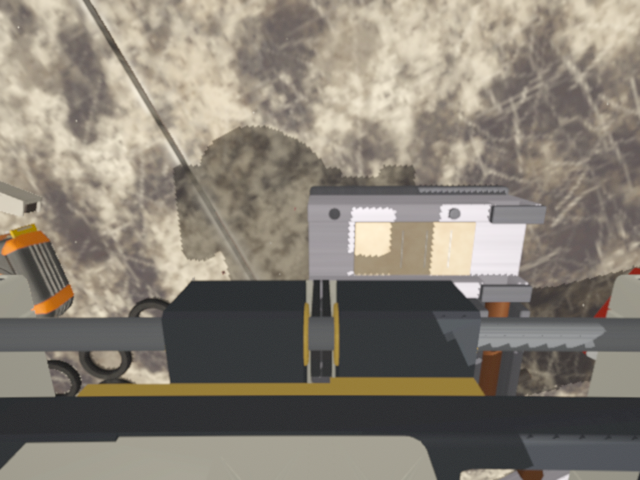

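View pics/sc4.png

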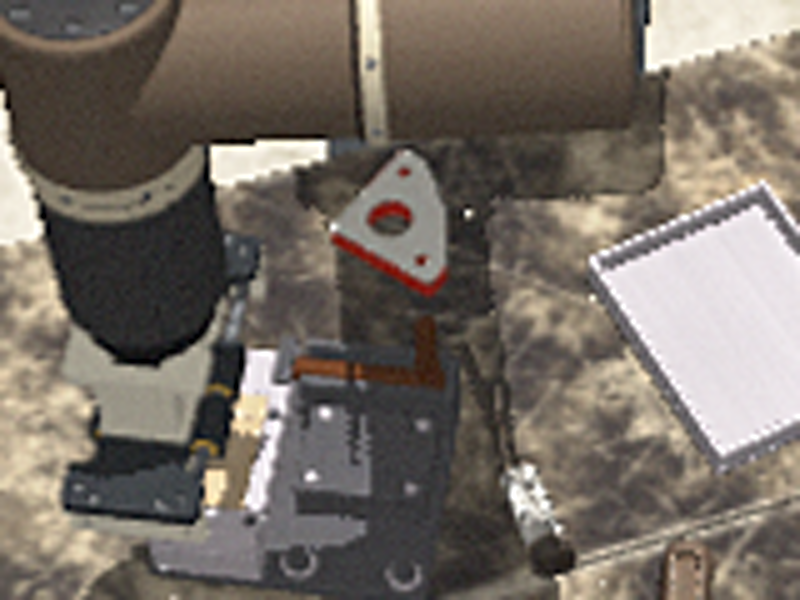

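View pics/sd4.png

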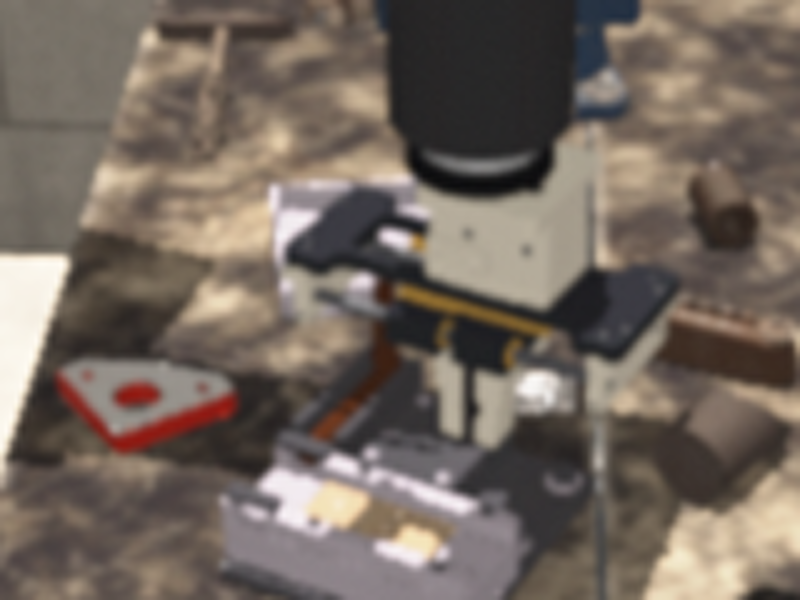

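```bash
python3 -m pendant '[[-0.001,-0.003,0.03,0,0,0,-1],[-0.001,-0.003,0.055,0,0,0,-1],[-0.001,-0.003,0.07,0,0,0,-1],[-0.001,-0.003,0.08,0,0,0,-1],[-0.001,-0.003,0.08,0,0,0,-1]]'; python3 - <<'E'
from h import *
o=ctrl.get_obs()
s=snapshot("wrist"); cv2.imwrite("pics/w5.png",s["image"]); t=snapshot("side"); crop(t,230,200,160,120,5,"sd5.png"); 
print(o["force"],o["opening"],rel([.591,-.363,.042],-116.5))
E
```

```text
clock: 16.32
tool_pos: [0.5908, -0.3632, 0.0514]
orientation: [180.0, -0.0, -116.6]
force: [0.3, -0.2, 0.1]
opening: 0.0003
[ 0.29401509 -0.18165702  0.10093668] 0.00031406185065821414 (array([-0.0002,  0.0006,  0.0105]), array([-0.0012, -0.    , -0.0012]))
```

View pics/w5.png

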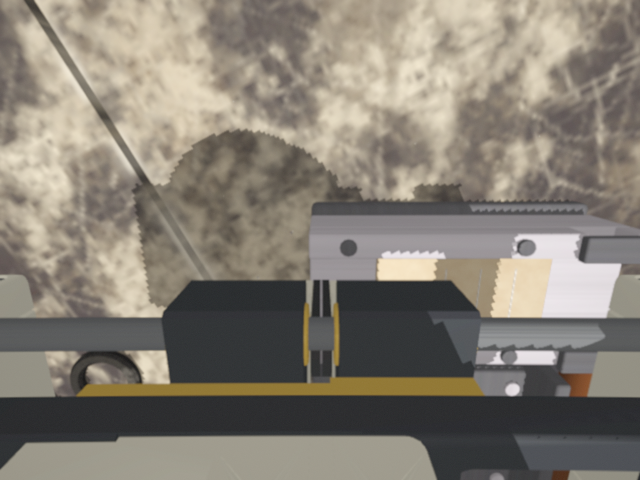

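View pics/sd5.png

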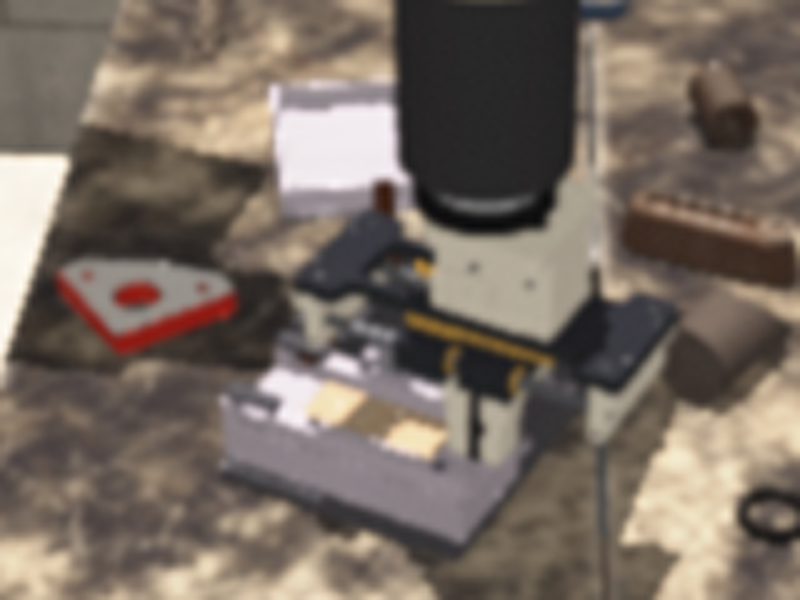

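```bash
python3 -m pendant '[[0,0.0005,0.005,0,0,0,-1],[0,0.0005,0.0092,0,0,0,-1],[0,0.0005,0.0092,0,0,0,-1],[0,0.004,0.0092,0,0,0,-1],[0,0.010,0.0092,0,0,0,-1],[0,0.016,0.0092,0,0,0,-1],[0,0.022,0.0092,0,0,0,-1],[0,0.028,0.0092,0,0,0,-1],[0,0.034,0.0092,0,0,0,-1],[0,0.040,0.0092,0,0,0,-1],[0,0.040,0.0092,0,0,0,-1]]'; python3 - <<'E'
from h import *
o=ctrl.get_obs()
s=snapshot("wrist"); cv2.imwrite("pics/w6.png",s["image"]); t=snapshot("side"); crop(t,230,200,160,120,5,"sd6.png"); 
import pickle; pickle.dump((s,o),open("w6.pkl","wb"))
p=np.array([.5436,-.2945]);a=np.radians(-26.57);d=o["tool_pos"][:2]-p;print("tcp jig",d[0]*np.cos(a)+d[1]*np.sin(a),-d[0]*np.sin(a)+d[1]*np.cos(a))
E
```

```text
clock: 17.8
tool_pos: [0.5545, -0.345, 0.0425]
orientation: [180.0, 0.0, -116.6]
force: [0.7, 0.4, 0.1]
opening: 0.0004
tcp jig 0.032380108126175394 -0.04029431343907373
```

View pics/w6.png

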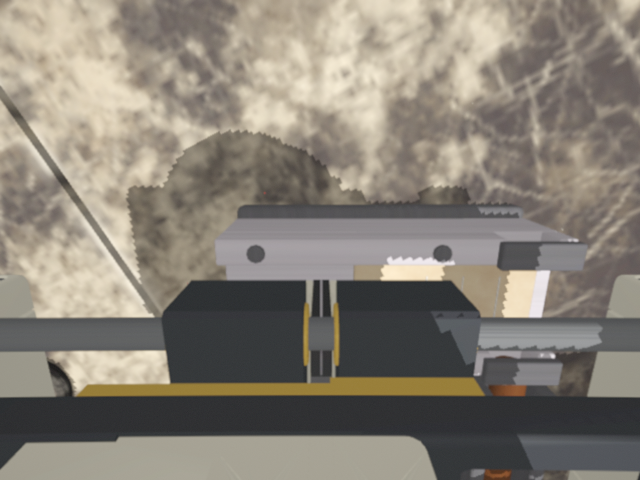

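View pics/sd6.png

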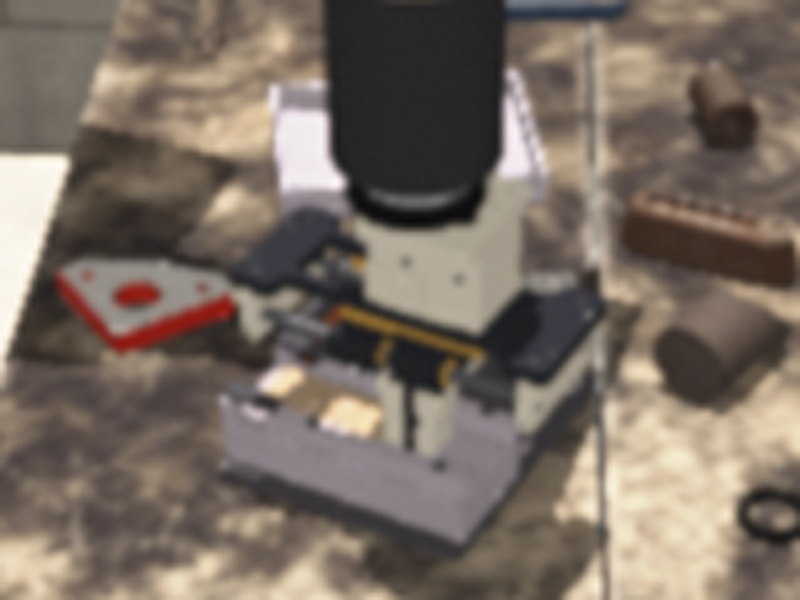

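```bash
cat >> h.py <<'E'
JO=np.array([.5436,-.2945]);JA=np.radians(-26.57)
def tojig(P):
    d=np.array(P)[:2]-JO; return np.array([np.cos(JA)*d[0]+np.sin(JA)*d[1],-np.sin(JA)*d[0]+np.cos(JA)*d[1]])
def w(jx,jy,z): return local((jx,jy,z),JO,JA)
E
python3 - <<'E'
from h import *
import pickle
s,o=pickle.load(open("w6.pkl","rb"))
print("plate rear",tojig(atz(s,[(354,272)],.045,o)[0]))
print("rail end", tojig(atz(s,[(216,240),(218,262)],.054,o)[0]),"strap",tojig(atz(s,[(584,266)],.061,o)[0]))
print("floor end",tojig(atz(s,[(548,270)],.04,o)[0]),tojig(atz(s,[(534,270)],.045,o)[0]))
E
```

```text
plate rear [ 0.01652919 -0.0555433 ]
rail end [ 0.07691745 -0.07368274] strap [-0.07669063 -0.06450995]
floor end [-0.07653031 -0.05473899] [-0.06675734 -0.05662696]
```

```bash
python3 -m pendant '[[0,0.006,0,0,0,0,-1],[0,0.012,0,0,0,0,-1],[0,0.018,0,0,0,0,-1],[0,0.024,0,0,0,0,-1],[0,0.030,0,0,0,0,-1],[0,0.034,0,0,0,0,-1],[0,0.038,0,0,0,0,-1],[0,0.041,0,0,0,0,-1],[0,0.0435,0,0,0,0,-1],[0,0.0435,0,0,0,0,-1]]'; python3 - <<'E'
from h import *
o=ctrl.get_obs()
s=snapshot("wrist"); cv2.imwrite("pics/w7.png",s["image"]); t=snapshot("side"); crop(t,220,200,160,120,5,"sd7.png"); 
import pickle; pickle.dump((s,o),open("w7.pkl","wb"))
print("tcp jig",tojig(o["tool_pos"]),o["force"])
E
```

```text
clock: 19.15
tool_pos: [0.516, -0.3258, 0.0424]
orientation: [180.0, -0.0, -116.6]
force: [0.3, -0.3, -0.1]
opening: 0.0003
tcp jig [-0.01072137 -0.04030904] [ 0.29974737 -0.26489347 -0.06984741]
```

View pics/w7.png

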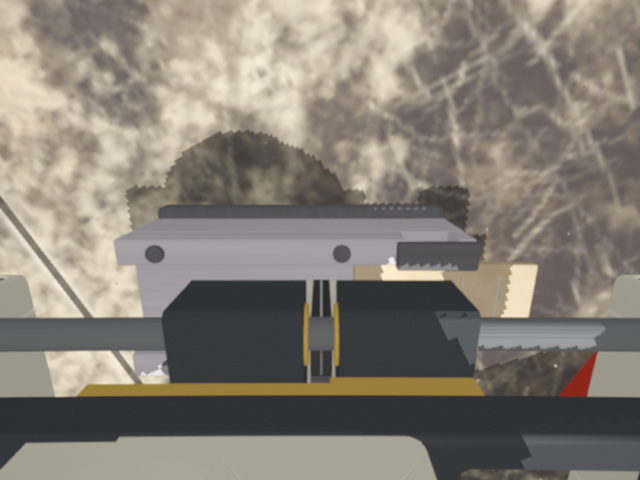

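View pics/sd7.png

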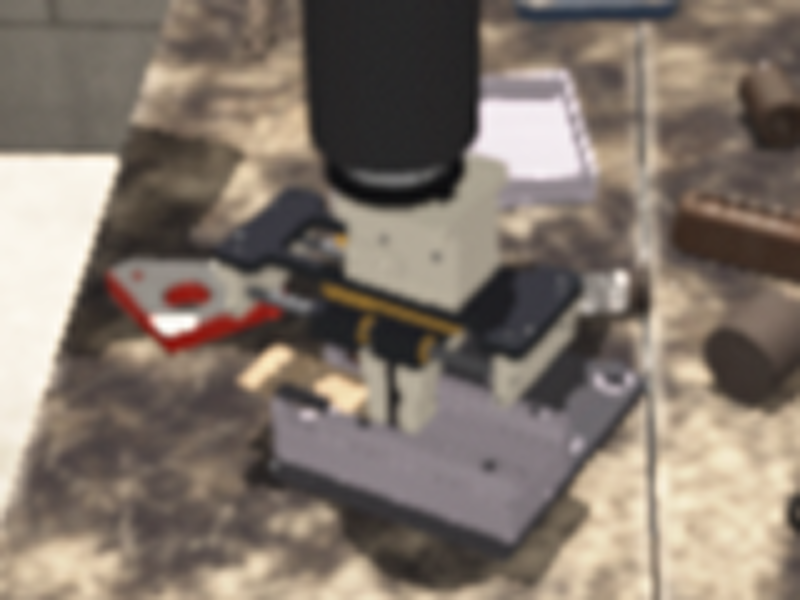

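```bash
python3 -m pendant '[[0,0.0015,0,0,0,0,-1],[0,0.003,0,0,0,0,-1],[0,0.003,0,0,0,0,-1],[0,-0.004,0,0,0,0,-1],[0,-0.004,-0.03,0,0,0,-1],[0,-0.004,-0.08,0,0,0,-1],[0,-0.004,-0.12,0,0,0,-1]]'; python3 - <<'E'
from h import *
o=ctrl.get_obs()
print(o["tool_pos"],o["orientation"],rel(w(-.0915,-.04,.16),-26.57), w(-.0915,-.04,.16))
E
```

```text
clock: 20.12
tool_pos: [0.5201, -0.3279, 0.1641]
orientation: [-180.0, -0.0, -116.6]
force: [0.2, 0.5, -0.3]
opening: 0.0005
[ 0.52013669 -0.32791983  0.16410665] [-1.79976074e+02 -1.15514598e-02 -1.16575085e+02] (array([-0.0004,  0.0855,  0.0041]), array([-2.0000e-04, -5.0000e-04, -1.5709e+00])) [ 0.44387181 -0.28934843  0.16      ]
```

```bash
python3 -m pendant '[[0,0.016,-0.01,0,0,-0.17,-0.5],[0,0.032,-0.02,0,0,-0.35,0],[0,0.048,-0.02,0,0,-0.52,0.3],[0,0.064,-0.02,0,0,-0.70,0.6],[0,0.080,-0.02,0,0,-0.87,0.6],[0,0.096,-0.02,0,0,-1.05,0.6],[0,0.112,-0.02,0,0,-1.22,0.6],[0,0.128,-0.02,0,0,-1.40,0.6],[0,0.144,-0.02,0,0,-1.571,0.6],[0,0.144,-0.02,0,0,-1.571,0.6],[0,0.144,-0.02,0,0,-1.571,0.6]]'; python3 - <<'E'
from h import *
import pickle
o=ctrl.get_obs()
s=snapshot("wrist"); cv2.imwrite("pics/w8.png",s["image"]); pickle.dump((s,o),open("w8.pkl","wb"))
print(o["tool_pos"],o["orientation"],o["opening"])
E
```

```text
clock: 21.5
tool_pos: [0.3916, -0.2634, 0.1826]
orientation: [-180.0, -0.0, -26.7]
force: [-0.5, 0.5, -0.6]
opening: 0.0699
[ 0.39162696 -0.26340894  0.1826098 ] [-1.79999488e+02 -3.18695425e-02 -2.67351702e+01] 0.06988610760017357
```

View pics/w8.png

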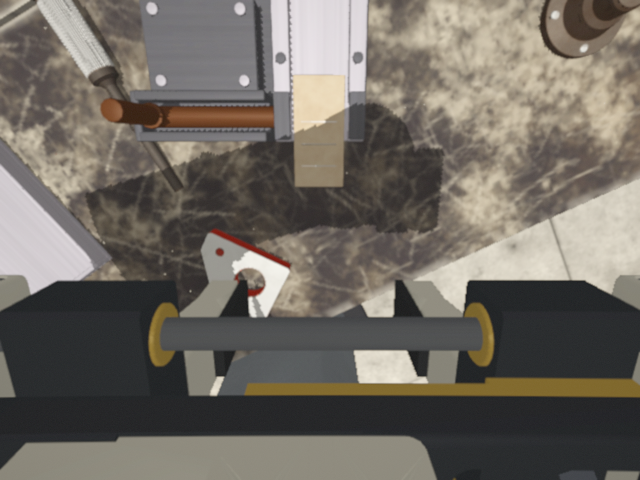

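The plate overhangs the exit edge: its front edge runs (294,187)-(343,187) and the channel end is near row 140. The bolt is still drawn.

```bash
python3 - <<'E'
from h import *
import pickle
s,o=pickle.load(open("w8.pkl","rb"))
for u in [(294.5,187),(343.5,187),(293,75),(345.5,75)]: print("plate",atz(s,[u],.045,o)[0],tojig(atz(s,[u],.045,o)[0]))
print("rail end",tojig(atz(s,[(364,140)],.061,o)[0]),tojig(atz(s,[(273,140)],.061,o)[0]))
R_=rel(w(-.0915,-.04,.09),-26.57); print(R_)
E
```

```text
plate [ 0.43242216 -0.26062     0.045     ] [-0.11459041 -0.01942694]
plate [ 0.41414304 -0.29690853  0.045     ] [-0.11470751 -0.06005907]
plate [ 0.50795927 -0.29939766  0.045     ] [-0.02968598 -0.02032219]
plate [ 0.48998429 -0.33508886  0.045     ] [-0.02979825 -0.06028403]
rail end [-0.07724481 -0.07401129] [-0.07704991 -0.00520047]
(array([ 0.0583, -0.0004,  0.0925]), array([ 0.0001, -0.0002, -0.0025]))
```

```bash
python3 -m pendant '[[0.03,0,0.03,0,0,0,0.6],[0.058,0,0.07,0,0,-0.002,0.6],[0.058,0,0.10,0,0,-0.002,0.6],[0.058,0,0.125,0,0,-0.002,0.6],[0.058,0,0.14,0,0,-0.002,0.6],[0.058,0,0.14,0,0,-0.002,0.6]]'; python3 - <<'E'
from h import *
o=ctrl.get_obs(); print(o["tool_pos"],tojig(o["tool_pos"]),o["force"],rel(w(-.0915,-.04,.0375),-26.57))
t=snapshot("side"); crop(t,220,200,160,120,5,"sd9.png")
E
```

```text
clock: 22.3
tool_pos: [0.4424, -0.2891, 0.0414]
orientation: [180.0, 0.1, -26.5]
force: [-0.5, 0.9, 0.9]
opening: 0.0699
[ 0.44244072 -0.28913331  0.04143569] [-0.09287617 -0.04044771] [-0.52792919  0.93476227  0.89118783] (array([ 0.0014, -0.0004,  0.0039]), array([0.0006, 0.0021, 0.0011]))
```

View pics/sd9.png

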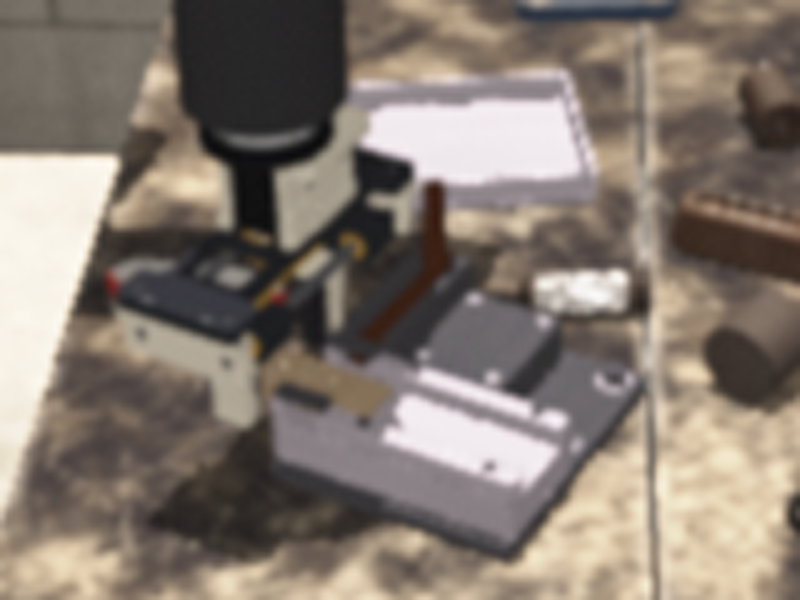

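```bash
python3 -m pendant '[[0.001,0,0.004,0,0,0,0.6],[0.001,0,0.004,0,0,0,0.2],[0.001,0,0.004,0,0,0,-1],[0.001,0,0.004,0,0,0,-1],[0.001,0,0.004,0,0,0,-1],[0.001,0,0.004,0,0,0,-1],[0.001,0,0.004,0,0,0,-1],[0.001,0,0.004,0,0,0,-1]]'; python3 - <<'E'
from h import *
o=ctrl.get_obs(); print(o["tool_pos"],tojig(o["tool_pos"]),o["force"])
E
```

```text
clock: 23.35
tool_pos: [0.4438, -0.2896, 0.0385]
orientation: [-180.0, -0.0, -26.5]
force: [0.3, -0.2, 2.9]
opening: 0.039
[ 0.44377303 -0.28957437  0.03847153] [-0.09148729 -0.04024626] [ 0.28940383 -0.19173912  2.85602864]
```

Gripped at 39 mm. I'll lift straight up a little and look.

```bash
python3 -m pendant '[[0,0,-0.005,0,0,0,-1],[0,0,-0.012,0,0,0,-1],[-0.002,0,-0.02,0,0,0,-1],[-0.005,0,-0.03,0,0,0,-1],[-0.01,0,-0.04,0,0,0,-1],[-0.01,0,-0.04,0,0,0,-1]]'; python3 - <<'E'
from h import *
o=ctrl.get_obs(); print(o["opening"],o["force"])
s=snapshot("wrist"); cv2.imwrite("pics/w10.png",s["image"]); t=snapshot("side"); crop(t,220,200,160,120,5,"sd10.png")
E
```

```text
clock: 24.1
tool_pos: [0.435, -0.2851, 0.0795]
orientation: [-180.0, -0.1, -26.5]
force: [-0.2, 0.4, -1.2]
opening: 0.0392
0.03919374055006492 [-0.21431217  0.42507567 -1.16496991]
```

View pics/sd10.png

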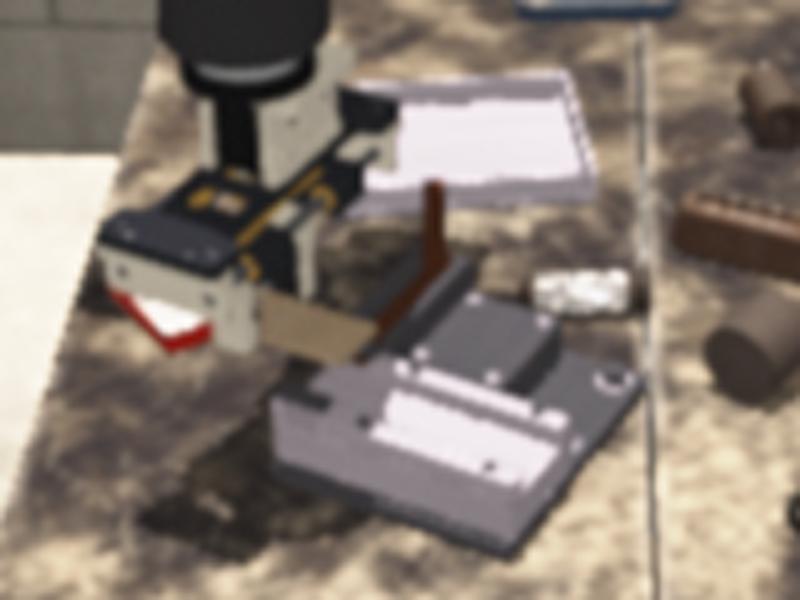

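View pics/w10.png

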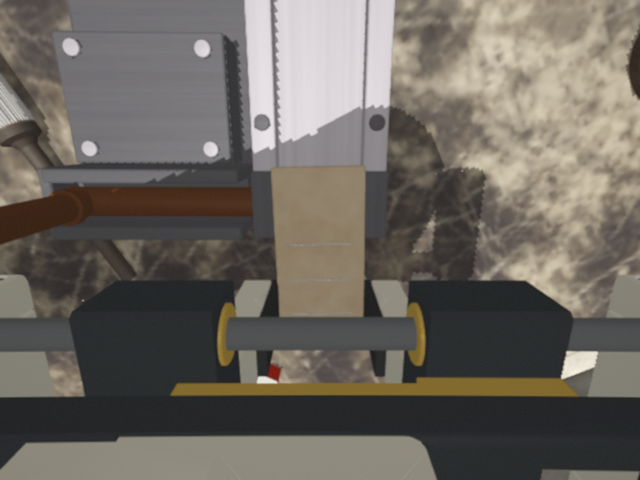

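```bash
python3 - <<'E'
from h import *
o=ctrl.get_obs(); s=snapshot("wrist")
c=R.from_euler("xyz",o["orientation"],degrees=True)
for th in (0,3,6,10,15,20):
    t=np.radians(th); L=.0619
    P=[o["tool_pos"]+c.apply([L*np.cos(t),y,-.0065+L*np.sin(t)]) for y in(-.02,.02)]
    print(th,proj(s,P,o).round(1))
E
```

```text
0 [[270.8 168.2]
 [366.3 168.2]]
3 [[271.8 167.8]
 [365.3 167.8]]
6 [[272.8 167.8]
 [364.4 167.8]]
10 [[274.1 168.4]
 [363.2 168.4]]
15 [[275.6 170. ]
 [361.9 170. ]]
20 [[277.  172.6]
 [360.6 172.6]]
```

```bash
python3 - <<'E'
from h import *
print(rel([.441,.012,.24],8.7),rel([.437,-.285,.24],8.7))
E
```

```text
(array([-0.1267, -0.2687, -0.1617]), array([-1.000e-04, -0.000e+00, -6.136e-01])) (array([ 0.002 , -0.0011, -0.1617]), array([-1.000e-04, -0.000e+00, -6.136e-01]))
```

```bash
python3 -m pendant '[[0,0,-0.02,0,0,0,-1],[0,0,-0.05,0,0,0,-1],[0,0,-0.09,0,0,-0.02,-1],[-0.01,-0.02,-0.125,0,0,-0.06,-1],[-0.025,-0.05,-0.15,0,0,-0.14,-1],[-0.042,-0.09,-0.16,0,0,-0.24,-1],[-0.06,-0.13,-0.16,0,0,-0.34,-1],[-0.08,-0.17,-0.16,0,0,-0.44,-1],[-0.098,-0.21,-0.16,0,0,-0.54,-1],[-0.115,-0.245,-0.16,0,0,-0.60,-1],[-0.125,-0.265,-0.16,0,0,-0.614,-1],[-0.127,-0.269,-0.16,0,0,-0.614,-1]]'; python3 -m pendant '[[0,0,0,0,0,0,-1],[0,0,0,0,0,0,-1]]'; python3 - <<'E'
from h import *
import pickle
o=ctrl.get_obs(); print(o["tool_pos"],o["orientation"],o["opening"])
s=snapshot("wrist"); cv2.imwrite("pics/w11.png",s["image"]); pickle.dump((s,o),open("w11.pkl","wb"))
E
```

```text
clock: 25.75
tool_pos: [0.4408, 0.0134, 0.238]
orientation: [180.0, 0.0, 8.8]
force: [-0.3, -0.9, -2.1]
opening: 0.0394
clock: 26.0
tool_pos: [0.4408, 0.0116, 0.2382]
orientation: [180.0, 0.0, 8.7]
force: [0.1, -0.5, -1.1]
opening: 0.0393
[0.44082995 0.01159792 0.23821689] [1.79990738e+02 2.40046276e-02 8.66391173e+00] 0.03926113823482919
```

View pics/w11.png

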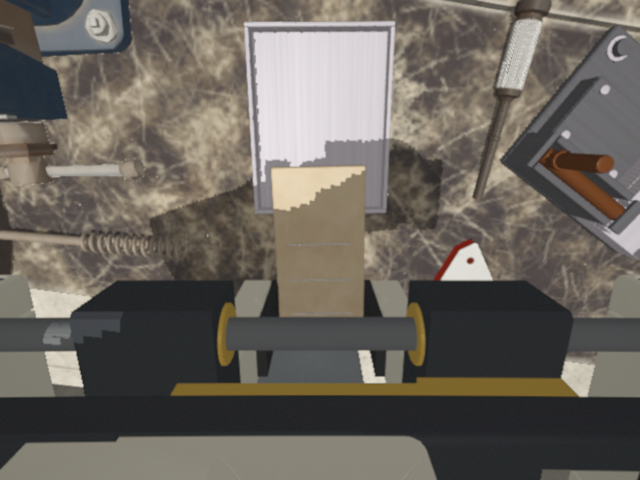

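The plate is held squarely. The tray's rim corners are at (246,23), (394,22), (387,212) and (255,213).

```bash
python3 - <<'E'
from h import *
import pickle
s,o=pickle.load(open("w11.pkl","rb"))
P=atz(s,[(246,23),(394,22),(387,212),(255,213)],.024,o); print(P); c=P.mean(0); print(c, np.linalg.norm(P[0]-P[1]),np.linalg.norm(P[1]-P[2]),np.degrees(np.arctan2(*(P[0]-P[3])[[1,0]])),np.degrees(np.arctan2(*(P[1]-P[2])[[1,0]])))
a=np.radians(8.7); t=c-np.array([.019*np.cos(a),.019*np.sin(a),0]); t[2]=.06; print(t,rel(t,8.7,o))
E
```

```text
[[ 0.60335094  0.10529805  0.024     ]
 [ 0.62471523 -0.02931868  0.024     ]
 [ 0.44939154 -0.05913093  0.024     ]
 [ 0.42717567  0.07964696  0.024     ]]
[0.52615835 0.02412385 0.024     ] 0.13630150015380865 0.17784028945997457 8.284044613980402 9.650338106980625
[0.50737696 0.02124989 0.06      ] (array([0.0673, 0.0005, 0.1782]), array([ 0.0002,  0.0004, -0.0006]))
```

```bash
python3 -m pendant '[[0.02,0,0.02,0,0,0,-1],[0.045,0,0.06,0,0,0,-1],[0.062,0.0005,0.10,0,0,0,-1],[0.067,0.0005,0.14,0,0,0,-1],[0.067,0.0005,0.175,0,0,0,-1],[0.067,0.0005,0.198,0,0,0,-1],[0.067,0.0005,0.213,0,0,0,-1],[0.067,0.0005,0.219,0,0,0,-1],[0.067,0.0005,0.219,0,0,0,-1]]'; python3 - <<'E'
from h import *
o=ctrl.get_obs(); print(o["tool_pos"],o["force"],rel([.5074,.0212,.0068],8.8))
t=snapshot("side"); crop(t,230,170,160,120,5,"sd12.png")
E
```

```text
clock: 27.18
tool_pos: [0.5075, 0.0218, 0.0196]
orientation: [180.0, -0.0, 8.7]
force: [0.2, -0.4, -1.3]
opening: 0.0395
[0.50751383 0.0218378  0.01959235] [ 0.18267265 -0.35635331 -1.27516785] (array([-0.0002,  0.0006,  0.0128]), array([ 0.0001, -0.0002, -0.0016]))
```

View pics/sd12.png

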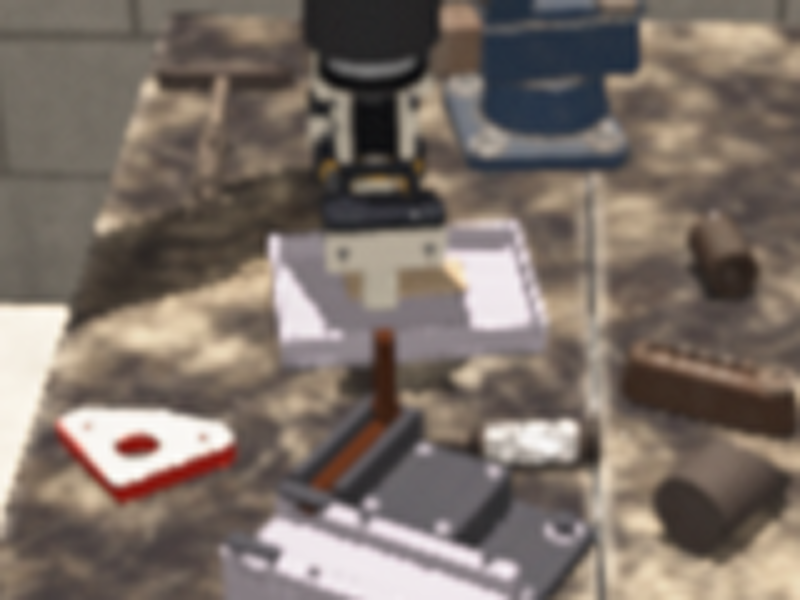

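```bash
python3 -m pendant '[[0,0,0.004,0,0,0,-1],[0,0,0.008,0,0,0,-1],[0,0,0.0115,0,0,0,-1],[0,0,0.0125,0,0,0,-1],[0,0,0.0125,0,0,0,-1]]'
```

```text
clock: 27.85
tool_pos: [0.5072, 0.0219, 0.0068]
orientation: [180.0, 0.0, 8.7]
force: [-0.1, -0.5, -0.9]
opening: 0.0393
```

```bash
python3 -m pendant '[[0,0,0,0,0,0,0],[0,0,0,0,0,0,0.2],[0,0,0,0,0,0,0.3],[0,0,0,0,0,0,0.3],[0,0,-0.01,0,0,0,0.3],[0,0,-0.03,0,0,0,0.3],[0,0,-0.07,0,0,0,0.3],[-0.03,0,-0.12,0,0,0,0.3],[-0.06,0,-0.17,0,0,0,0.3],[-0.06,0,-0.19,0,0,0,0.3],[-0.06,0,-0.19,0,0,0,0.3]]'; python3 - <<'E'
from h import *
import pickle
o=ctrl.get_obs(); print(o["tool_pos"],o["force"],o["opening"])
s=snapshot("wrist"); cv2.imwrite("pics/w13.png",s["image"]); pickle.dump((s,o),open("w13.pkl","wb"))
t=snapshot("side"); crop(t,230,170,160,120,5,"sd13.png"); t=snapshot("scene"); crop(t,220,180,190,140,4.2,"sc13.png")
E
```

```text
clock: 29.22
tool_pos: [0.4487, 0.0132, 0.1996]
orientation: [-179.9, -0.3, 8.7]
force: [0.5, 0.5, 0.0]
opening: 0.0571
[0.44872793 0.0132137  0.19957486] [0.4532982  0.52669115 0.01652086] 0.05713837342652252
```

View pics/w13.png

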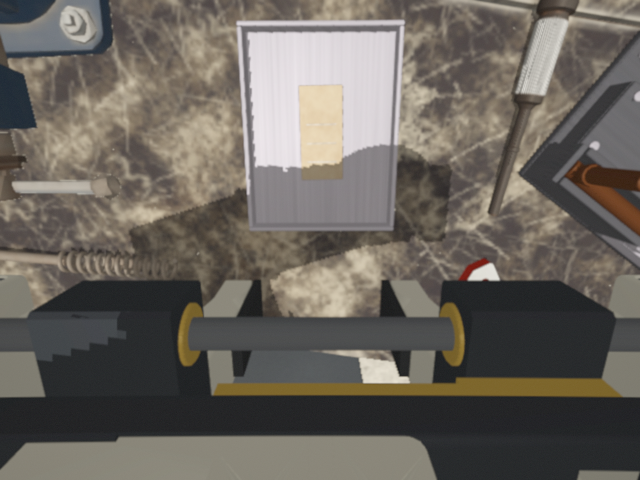

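View pics/sd13.png

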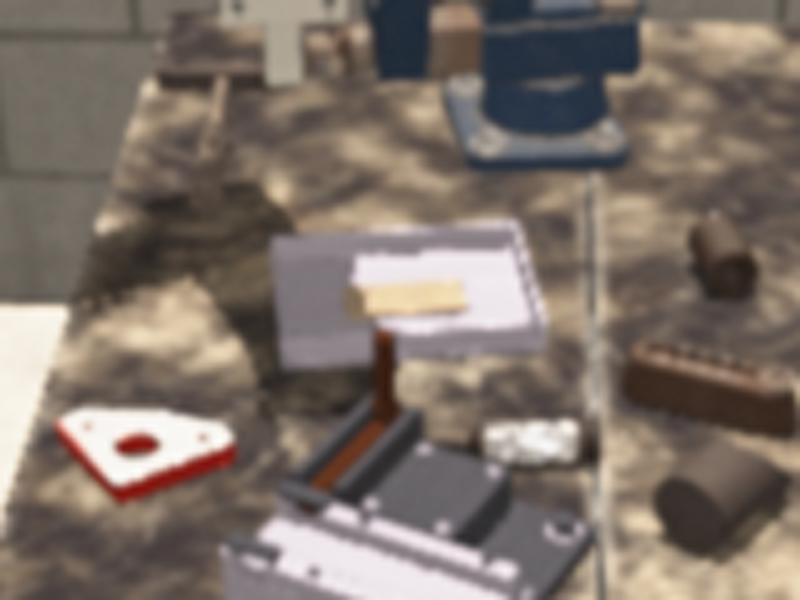

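View pics/sc13.png

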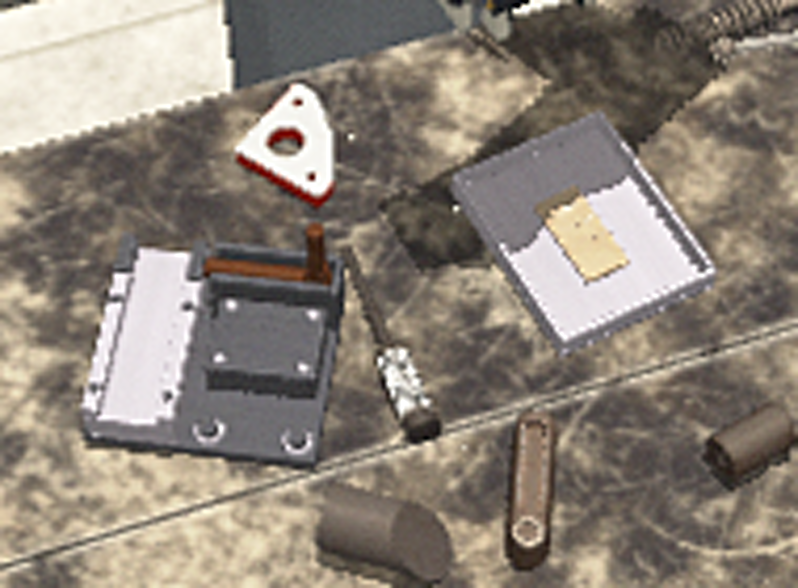

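The plate lies centred in the tray at (299-343, 85-180), the bolt is drawn, and the bystanders look undisturbed. One size check for flatness, then I hand in.

```bash
python3 - <<'E'
from h import *
import pickle
s,o=pickle.load(open("w13.pkl","rb"))
P=atz(s,[(299,85),(343,85),(343,180),(302,180)],.009,o); print([round(np.linalg.norm(P[i]-P[i-1]),4) for i in range(4)],P.mean(0))
o=ctrl.get_obs(); print(np.abs(o["qvel"]).max(),o["clock"]); print(ctrl.close_job())
E
```

```text
[np.float64(0.0852), np.float64(0.0398), np.float64(0.0852), np.float64(0.0399)] [0.52597185 0.02373124 0.009     ]
1.084299216223762 29.375
the job is handed in; nothing more can be done
None
```

The job is done and handed in at about 29.4 s of the 67 s allowed; the hand-in gave no verdict.

- **Bolt:** I gripped it by its handle. The first three pushes were stopped by rust, with a return to the home stop after each. The fourth ran out to the end stop at about 62 mm, and the last pictures show the bolt still drawn.
- **Plate out of the jig:** I pushed it with the closed gripper until it overhung the exit edge by about 37 mm. I then gripped it by its sides and lifted it off.
- **Plate in the tray:** I lowered it to a few millimetres above the tray floor and released it. It measures 85.2 x 39.8 mm in the last wrist picture, taken as lying on the tray floor, which fits lying flat. It sits within about 1 mm of the tray centre and the gripper is well clear.

**Forces and bystanders:** The highest tool force I saw was about 31 N. By eye in the last pictures, the nearby bystanders have not moved. I did not measure this or check the objects further out on the table.

**What disagreed:**
- The fixed-camera estimates of the jig and tray differed by about 4 to 5 mm from those of the wrist camera, and the jig's angle by about 1°. I used the wrist values, and they fitted what the robot met.
- The plate drooped an estimated 3 to 6° in the grip while being carried.

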